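Hook a brake return spring onto its anchor post with a spring puller

TASK

The little bench centrifuge is open for service and the return spring of its brake hangs loose. Take the spring puller (the square-handled tool in the stand), put its peg through the eye at the spring's free end, stretch the spring out past the tall headed anchor post and swing it over so that its hook settles around the post. Then put the puller back upright in the hole it came from and let go; keep the gripper's fingers off the spring's hook end.

Things in the scene. Friction and masses are not known exactly. Their poses are not given: they have to be found in the camera images.
- puller: Puller upright in one hole of a grey stand; the other hole holds a round-handled driver. Square wooden handle 22 mm wide, z 5 to 65 mm; round flange 44 mm wide, z 0 to 5, resting on the stand 58 mm above the bench; below it a steel peg 8 mm thick with a 10 mm ball end, lowest point z -50. Origin: axis, flange underside; z up, x and y square to the flats. Square holes 26 mm, 110 mm apart.
- spring_end: Spring's free end, 5 mm wire, level, 50 mm above the bench, cannot rise. Origin: where the post's centre sits once hooked; x outward from the lug, z up. Closed eye (24 mm inside) centred at x +23 mm. J hook 27 mm wide inside, shank on its +y side, mouth on -y: the post enters from -y with its centre at x -16 to -33 mm (best -25), until at y 0; then let the spring back.
- post: Anchor post: upright steel post 12 mm thick with an 18 mm head, top 62 mm above the bench. Origin: its axis, at its foot, 4 mm above the bench. The spring at first stands on the post's left, seen from the lug: swing it clockwise (seen from above) when stretched. A low cap screw (15 mm wide, top 24 mm above the bench) about 66 mm beside it is not the anchor; the hook passes over it.
- lug (a point): Fixed end of the spring, on the axis of the brake lever's headed lug (top 60 mm above the bench), 50 mm above the bench. The spring turns easily about the lug's vertical axis and stretches along the line from lug to eye. Slack, spring_end's origin is 145 mm from the lug; the post is 165 to 177 mm from it. It stretches up to 85 mm; pull 1.6 N at first, 0.8 N more per 10 mm.
There are look-alikes about, which are no part of the job. What is shaped like the puller but red is not meant.

How it is judged (in metres and radians):
On the way:
1. the puller's peg stretches the spring by at least 30 mm (contact force between puller and spring_end above 1 N and horizontal distance between spring_end and lug above 0.175 m), for 0.1 s.
At the end, for the whole second after the job is handed in: The spring's hook holds the anchor post (hook origin within 10 mm of the post's axis, seen from above), and the puller stands upright (within 10 degrees) in the hole it came from (within 25 mm of where it started), both at rest (horizontal distance between spring_end and post below 0.01 m and distance of puller from where it was at the start of the episode below 0.025 m and angle between puller's own z axis and vertical below 0.17 rad and linear speed of each of puller, spring_end below 0.02 m/s); the robot touches nothing.
It fails at once if the fingers touch the spring's end (contact force between the fingers and spring_end above 1 N).
It also fails if it takes over 48 s, if anything falls off the work surface, if the arm or the gripper's body presses on something with over 40 N, if the wrist force passes 120 N, or if a joint passes its speed limit or range.

ROBOT

A 7-joint arm with a two-finger parallel gripper is mounted at the origin on the work surface. World frame = base frame: x ahead of the robot, y to its left, z up, the work surface at z = 0. Lengths are in mm, angles in rad, forces in N, time in s.
With the tool pointing down it reaches from about 425 to 825 mm from the base axis. Payload 3.6 kg.
Tool frame: the origin (TCP) lies on the mounting face of the last link; the fingertips stand 186 mm ahead of it and the grasp point (between the pads) lies 167 mm ahead of it; z points along the fingers, y is the line along which they close (so a half turn about z gives the same grasp; the last joint's range is limited). The gripper opens to 93 mm and grips with 3 to 60 N. Pads are 15 mm wide; open, the fingers measure 128 mm over their backs; the gripper's body (75 mm by 188 mm) begins 65 mm behind the grasp point.
Start: joints at [1.101, 0.615, -0.013, 1.423, 0.008, 1.103, -0.04], TCP at [279.099, -587.009, 404.74] pointing down, gripper open.
Joint ranges: [-3.12, 3.12], [-0.3, 2.06], [-1.34, 1.32], [0.26, 2.42], [-1.36, 4.5], [0.01, 1.98], [-2.84, 2.84]. Speed limits (rad/s): [2.79, 2.79, 3.14, 3.14, 3.14, 3.14, 3.14].

INTERFACE

Orientations are given as a unit quaternion [w, x, y, z].
In Python, from bench import * gives the robot as it stands.
- The arm moves only by the shell command python3 -m creep 'ROWS' [FORCE]. ROWS is JSON, a list of rows, each a list of 3 entries, a list of its own where there are three numbers: the closure, from -1 (fully open) to 1 (shut), then the shift along the world's x, y, z as a fraction of full scale, then the turn about the world's z as a fraction of full scale. In form: [[claw, [x, y, z], spin], ...]. A call has 1 to 8 rows; each row is the pose to reach, as a shift and turn from the pose commanded when the call began; what a row does not reach only later rows make up. Full scale, the value 1, is 200 mm for a shift and 2 rad for a turn. A row lasts 1/10 s, in which the tool goes at most 50 mm and 8.59 degrees, less where a joint would pass 70% of its speed; a pose out of reach is approached as far as the arm can. A call with a number of a shift or a turn outside -1 to 1 is refused whole. A call with a gripper value outside its range is refused whole. The fingers move at their own pace and stop on an object; FORCE is the grip in N (left out, the last holds). Time passes only in rows, so rows that repeat a pose let the fingers close. It gives the time, the measured TCP pose, the force, the opening and the grip force at its end, in the units of the state.
- get_state(): the state, without advancing time (a new reading comes with each control period).
- capture(name): name is "scene" or "side" or "wrist"; returns the picture (420x560x3 uint8, red, green, blue); there is no depth.
- camera_model(name): a dict with "intrinsics" (3x3 intrinsics, pixels), "k1" (the pictures are not rectified: a ray, as slopes to the right and down, at radius r is drawn at 1 + k1 r^2 times it, then the intrinsics apply), "rvec" (rotation vector, rad) and "tvec" (3), from world to camera coordinates, as OpenCV has them. Camera axes: x right, y down, z forward; pixel columns grow to the right and rows downward; lengths in mm; the calibration is good to about 2 mm. A picture is of the moment at which its call begins: read the wrist's pose just before it. camera_model takes no time and is no camera call; for the wrist camera it gives the pose at the moment of the call.
- sign_off(): hands the job in; it is judged then, once.
The state is a dict: "time": time; "q": joint angles; "qd": joint speeds; "joint_torque": joint torques, N m; "tool_pos": TCP position; "orientation": TCP orientation; "wrist_force": force on the tool from outside, world axes, zero at the start; "moment": the same for the moment, N m; "opening": finger opening in mm; "finger_force": force on a finger pad.
Only numpy, scipy, OpenCV 4.12 (cv2) and the standard library are available. Lean on these libraries where they do the work, as an engineer would, in place of code of your own. Each camera call takes 0.05 s, during which the arm holds its last target. There are 200 camera calls.

## Working session

There is one attempt and no reset: what is moved stays moved. The work goes in short steps, Python scripts to look and compute and a shell command to move; the robot and the scene stay as the last step left them, time stands still between calls to the robot, and variables do not carry over. Pictures are saved under pics/ and viewed, at most 10 in all, crops included, and the job is handed in when it is done.

```bash
mkdir -p pics; cat > h.py <<'E'
from bench import *
import numpy as np, cv2
def ray(m,u,v):
    K=np.array(m["intrinsics"],float);k=m["k1"]
    d=np.array([(u-K[0,2])/K[0,0],(v-K[1,2])/K[1,1]]);s=d.copy()
    for _ in range(20): s=d/(1+k*(s@s))
    R=cv2.Rodrigues(np.array(m["rvec"],float))[0];t=np.array(m["tvec"],float).ravel()
    r=R.T@np.array([s[0],s[1],1]);return -R.T@t, r/np.linalg.norm(r)
def plane(m,u,v,z):
    c,r=ray(m,u,v);return c+r*(z-c[2])/r[2]
def two(m1,p1,m2,p2):
    c1,r1=ray(m1,*p1);c2,r2=ray(m2,*p2)
    s=np.linalg.lstsq(np.c_[r1,-r2],c2-c1,rcond=None)[0]
    a=c1+s[0]*r1;b=c2+s[1]*r2;return (a+b)/2,np.linalg.norm(a-b)
def proj(m,P):
    K=np.array(m["intrinsics"],float);R=cv2.Rodrigues(np.array(m["rvec"],float))[0]
    c=R@np.array(P,float)+np.array(m["tvec"],float).ravel();s=c[:2]/c[2]*(1+m["k1"]*(c[:2]@c[:2])/c[2]**2)
    return K[0,0]*s[0]+K[0,2],K[1,1]*s[1]+K[1,2]
def save(im,n): cv2.imwrite("pics/"+n,im[:,:,::-1])
E
python3 - <<'E'
from h import *
for n in ("scene","side"):
    save(capture(n),n+"0.png");m=camera_model(n);print(n,ray(m,280,210))
s=get_state();print(s["time"],s["tool_pos"],s["orientation"],s["opening"])
E
```

```text
scene (array([1156.39030204, -148.85884703,  731.0704784 ]), array([-0.61196533,  0.18295967, -0.76943108]))
side (array([ 472.10626257, -666.40630617,  759.75404564]), array([ 0.12640103,  0.6969327 , -0.70590906]))
0.1 [ 278.98543452 -586.7641764   403.69650591] [-1.13068776e-03  9.75474601e-01  2.20108980e-01 -2.47835014e-04] 92.51529306409086
```

View pics/scene0.png

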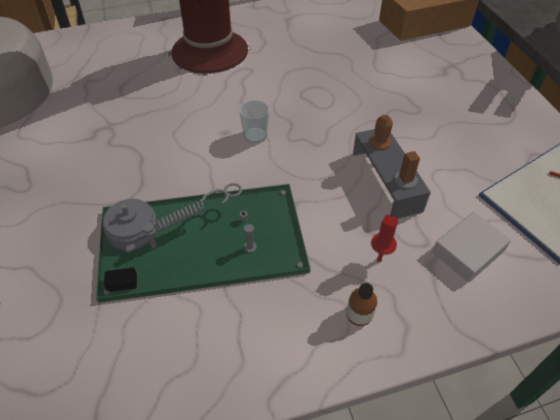

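View pics/side0.png

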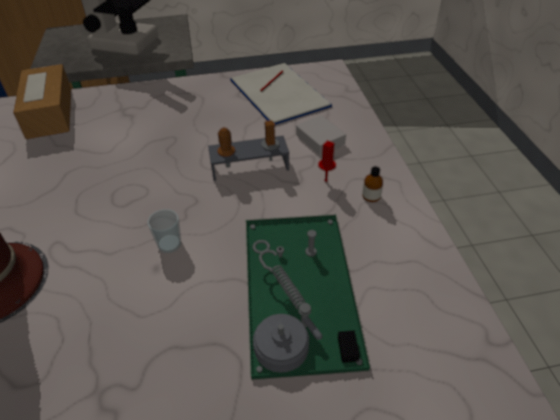

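The scene view shows the stand with two wooden handles, at (383,130) and (409,168). It also shows the red look-alike (386,233), the eye (233,189), the post (250,236), the cap screw (243,215) and the brake lug (about 150,235). In the side view the handles are at (225,140) and (270,133), the post at (311,240) and the eye at (262,246). Candidates for the puller are the round-ended handle (383,130), the flat-ended handle (409,168) and the red one (386,233). I'll check these in a close crop.

```bash
python3 - <<'E'
from h import *
a=cv2.imread("pics/scene0.png");b=cv2.imread("pics/side0.png")
r=lambda i,x,y,w,h:cv2.resize(i[y:y+h,x:x+w],(400,300),interpolation=cv2.INTER_CUBIC)
cv2.imwrite("pics/crop.png",np.vstack([np.hstack([r(a,340,105,100,75),r(b,200,110,100,75)]),np.hstack([r(a,120,170,160,120),r(b,230,225,120,90)])]))
E
```

```text
(no output)
```

View pics/crop.png

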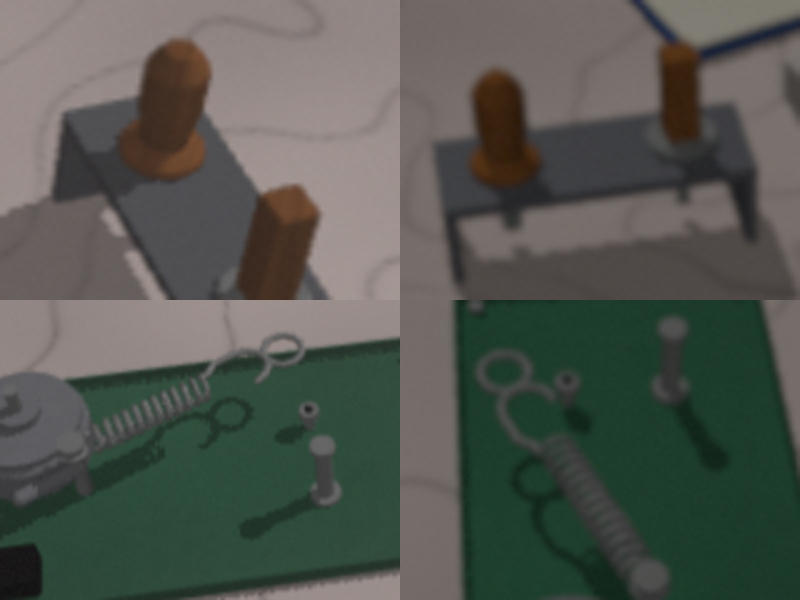

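The crop settles it: the handle with the flat square top and steel flange, scene (412,156) and side (270,123), is the puller. The other handle is a round driver with a wooden collar. The J hook, eye, post, cap screw and lug are all clear.

```bash
python3 - <<'E'
from h import *
np.set_printoptions(precision=1,suppress=True)
ms,md=camera_model("scene"),camera_model("side")
P={"handle":((411.7,155.5),(270,122.5),123),"drv":((384,118),(225,130),0),"eye":((233.2,189.2),(260.9,246.6),50),"post":((248.8,227.2),(311.9,232.8),62),"lug":((148.8,226.8),(305,307.5),60),"screw":((243.2,213.2),(280.1,249),24)}
X={}
for k,(a,b,z) in P.items():
    p,e=two(ms,a,md,b);print(k,p,e,plane(ms,*a,z),plane(md,*b,z));X[k]=p
for k in("eye","post"):
    d=X[k]-X["lug"];print(k,np.linalg.norm(d[:2]),np.degrees(np.arctan2(d[1],d[0])))
print(np.linalg.norm(X["post"]-X["screw"]))
R=cv2.Rodrigues(np.array([get_state()["orientation"]])[0][1:]*0)[0]
from scipy.spatial.transform import Rotation as Ro
q=get_state()["orientation"];print(Ro.from_quat([q[1],q[2],q[3],q[0]]).as_matrix())
E
```

```text
handle [618.4 253.6 122.7] 0.7984737050066424 [618.3 253.8 123. ] [618.4 252.5 123. ]
drv [511.2 248.3 121.8] 2.367602478479578 [380.5 329.2   0. ] [519.1 420.7   0. ]
eye [542.6 -56.1  48.7] 2.0209115840889504 [542.8 -55.5  50. ] [542.9 -58.3  50. ]
post [646.5 -52.   61.9] 1.9737556399789729 [645.7 -51.3  62. ] [646.9 -53.3  62. ]
lug [ 594.3 -216.1   57.4] 2.2399910354978387 [ 595.5 -215.1   60. ] [ 594.4 -218.9   60. ]
screw [582.5 -48.3  23. ] 1.9060128515326107 [582.4 -47.7  24. ] [582.7 -50.1  24. ]
eye 168.17586502830733 107.8862574099758
post 172.22392576916525 72.33147441628986
75.03211309632663
[[ 0.9  0.4 -0. ]
 [ 0.4 -0.9  0. ]
 [ 0.  -0.  -1. ]]
```

```bash
python3 -m creep '[[-1,[0.1,0.25,0],-0.05],[-1,[0.2,0.5,0],-0.1],[-1,[0.3,0.75,0],-0.15],[-1,[0.4,1,0],-0.2]]' 60 | tail -3
python3 -m creep '[[-1,[0.1,0.25,0],0],[-1,[0.2,0.5,0],0],[-1,[0.3,0.75,0],0],[-1,[0.4,1,0],0]]' | tail -3
python3 -m creep '[[-1,[0.1,0.25,0],0],[-1,[0.2,0.5,0],0],[-1,[0.3,0.75,0],0],[-1,[0.4,1,0],0]]'| tail -3
python3 -m creep '[[-1,[0.1,0.2,0],0],[-1,[0.2,0.4,0],0],[-1,[0.25,0.6,0],0],[-1,[0.25,0.6,0],0],[-1,[0.25,0.6,0],0]]'| tail -3
python3 - <<'E'
from h import *
m=camera_model("wrist");s=get_state();save(capture("wrist"),"w1.png");print(s["time"],s["tool_pos"],s["orientation"],s["q"])
print(proj(m,[618.4,253,123]),proj(m,[618.4,253,60]),proj(m,[511,248,122]))
E
```

```text
wrist_force: [-0.0, -0.5, -0.2]
opening: 93.0
finger_force: 0.0
wrist_force: [0.5, 0.5, 0.1]
opening: 93.0
finger_force: 0.0
wrist_force: [0.9, -0.6, 0.4]
opening: 93.0
finger_force: 0.0
wrist_force: [1.0, -0.9, 0.2]
opening: 93.0
finger_force: 0.0
1.8 [551.72886142  91.10598246 404.01252696] [ 1.92683568e-04  9.99729377e-01  2.32488360e-02 -7.91547871e-04] [-0.18472316  0.47361013 -0.02728514  1.69234753  0.01511316  0.97746619
 -1.74177156]
(np.float64(99.3293407397029), np.float64(130.83430396469947)) (np.float64(133.3413023756824), np.float64(132.16609203543896)) (np.float64(115.52197737594517), np.float64(244.67958420683493))
```

View pics/w1.png

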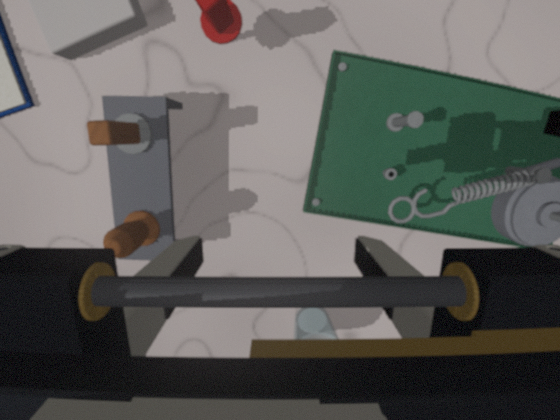

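The wrist view shows the puller handle's top at (99,132) and flange at (133,132), the round driver at (125,240), the eye at (403,209), the post top at (415,120) and the screw at (391,174). This agrees with the predictions.

```bash
python3 - <<'E'
from h import *
np.set_printoptions(precision=1,suppress=True)
m=camera_model("wrist")
im=cv2.imread("pics/w1.png")
print("top",plane(m,98,132,123),"eye",plane(m,403,209,50),"post",plane(m,415,120,62),"screw",plane(m,391,174,24))
h=cv2.cvtColor(im,cv2.COLOR_BGR2HSV)
mk=((h[:,:,1]>110)&(h[:,:,0]<16)&(h[:,:,2]>40)).astype(np.uint8);mk[:100]=0;mk[180:]=0;mk[:,200:]=0
ys,xs=np.nonzero(mk);print(xs.min(),xs.max(),ys.min(),ys.max())
for x in range(92,136,6):
    y=np.nonzero(mk[:,x])[0];print(x,y.min() if len(y) else 0,y.max() if len(y) else 0)
# stand right edge
g=cv2.cvtColor(im,cv2.COLOR_BGR2GRAY).astype(int)
a=[plane(m,167,100,58),plane(m,173,235,58)];d=a[1]-a[0];print("standyaw",np.degrees(np.arctan2(d[1],d[0])),np.linalg.norm(d))
for y in (120,150,180,200,220): print(y,g[y,160:182:2])
E
```

```text
top [617.9 252.2 123. ] eye [543.1 -61.5  50. ] post [644.9 -55.2  62. ] screw [581.6 -51.6  24. ]
88 137 121 143
92 122 143
98 122 143
104 122 143
110 123 142
116 131 131
122 0 0
128 0 0
134 128 141
standyaw -179.81040465980448 152.5636948804529
120 [ 70  70  70  63  68 110 114 116 115 116 113]
150 [ 95  93  98  93  66  87 111 114 109 103 107]
180 [ 97  95  95  94  91  67  95 110 112 115 113]
200 [ 95  93  95  97  96  80  73 112 115 113 114]
220 [ 69  69  69  66  66  64  57  94 115 113 107]
```

```bash
python3 -m creep '[[-1,[0.11,0.25,0],0],[-1,[0.22,0.5,0],0],[-1,[0.33,0.75,0],0],[-1,[0.33,0.81,-0.1],0],[-1,[0.33,0.81,-0.3],0],[-1,[0.33,0.81,-0.3],0]]'
python3 - <<'E'
from h import *
m=camera_model("wrist");s=get_state();save(capture("wrist"),"w2.png");print(s["time"],s["tool_pos"],s["orientation"],s["q"])
print(proj(m,[618.2,252.8,123]))
E
```

```text
time: 2.45
tool_pos: [616.5, 250.0, 338.8]
orientation: [0.003, 1.0, 0.021, -0.006]
wrist_force: [-0.7, -0.5, -1.2]
opening: 93.3
finger_force: 0.0
2.45 [616.46160061 249.96657866 338.80439897] [ 0.00322225  0.99975129  0.02123251 -0.00601363] [-0.40256389  0.70262709 -0.02845842  1.44863752  0.02322777  1.00424385
 -1.96533817]
(np.float64(272.3007003293714), np.float64(228.67169015901442))
```

View pics/w2.png

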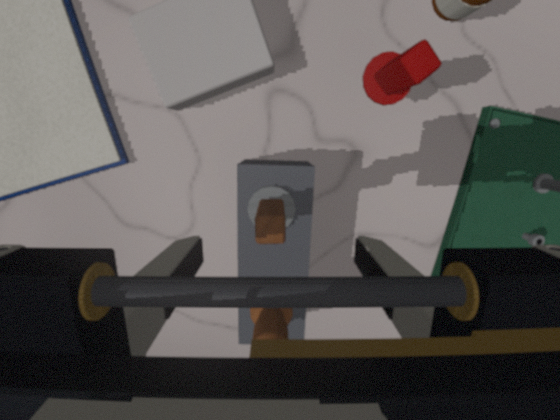

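The puller handle's top is at (270,232), centred between the fingers (which sit near x 280), and the stand is aligned with the image. Descending to grip.

```bash
python3 -m creep '[[-1,[0.005,0.01,-0.15],0],[-1,[0.005,0.01,-0.3],0],[-1,[0.005,0.01,-0.4],0],[-1,[0.005,0.01,-0.4],0],[1,[0.005,0.01,-0.4],0],[1,[0.005,0.01,-0.4],0],[1,[0.005,0.01,-0.4],0],[1,[0.005,0.01,-0.4],0]]' 60
python3 -m creep '[[1,[0,0,0],0],[1,[0,0,0],0],[1,[0,0,0],0],[1,[0,0,0],0]]'
```

```text
time: 3.3
tool_pos: [619.2, 254.1, 266.1]
orientation: [-0.0, 1.0, 0.022, 0.001]
wrist_force: [-0.1, -0.5, 0.1]
opening: 65.5
finger_force: 0.0
time: 3.7
tool_pos: [618.9, 254.1, 264.7]
orientation: [0.0, 1.0, 0.022, -0.0]
wrist_force: [1.3, 0.2, -0.6]
opening: 33.6
finger_force: 0.0
```

```bash
python3 -m creep '[[1,[0,0,0],0],[1,[0,0,0],0],[1,[0,0,0],0],[1,[0,0,0],0]]'
python3 -m creep '[[1,[0,0,0.1],0],[1,[0,0,0.3],0],[1,[0,0,0.45],0],[1,[0,0,0.45],0],[1,[0,0,0.45],0]]'
python3 - <<'E'
from h import *
save(capture("side"),"s2.png")
E
```

```text
time: 4.1
tool_pos: [618.9, 254.2, 264.7]
orientation: [-0.0, 1.0, 0.022, 0.0]
wrist_force: [0.5, 0.8, -0.7]
opening: 21.9
finger_force: 60.0
time: 4.6
tool_pos: [618.7, 253.8, 354.6]
orientation: [0.0, 1.0, 0.022, -0.0]
wrist_force: [-0.6, -0.2, -1.6]
opening: 21.8
finger_force: 60.0
```

View pics/s2.png

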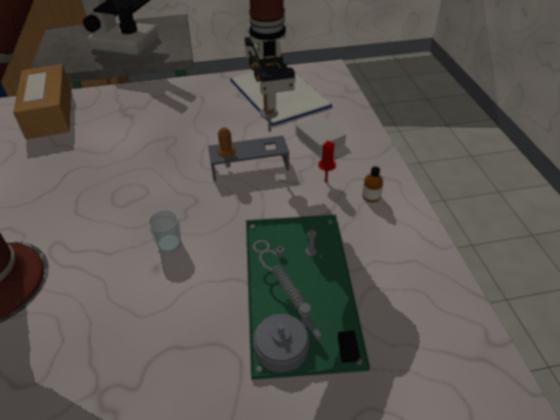

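The gripper has lifted the puller out (stand hole empty at (270,147)), and the rest is undisturbed. Next I'll move over the eye.

```bash
python3 -m creep '[[1,[-0.03,-0.2,0],0],[1,[-0.08,-0.4,0],0],[1,[-0.14,-0.6,0],0],[1,[-0.2,-0.8,0],0]]' | grep pos
python3 -m creep '[[1,[-0.05,-0.2,0],0],[1,[-0.1,-0.4,0],0],[1,[-0.15,-0.6,0],0],[1,[-0.18,-0.7,0],0],[1,[-0.18,-0.755,-0.1],0],[1,[-0.18,-0.755,-0.15],0],[1,[-0.18,-0.755,-0.15],0]]'
python3 - <<'E'
from h import *
m=camera_model("wrist");s=get_state();save(capture("wrist"),"w3.png");print(s["time"],s["tool_pos"],s["orientation"])
t=s["tool_pos"]
print(proj(m,[t[0],t[1],t[2]-252]),proj(m,[t[0],t[1],50]),proj(m,[542.8,-57.5,50]))
E
```

```text
tool_pos: [577.7, 92.4, 352.4]
time: 5.75
tool_pos: [541.9, -56.3, 321.9]
orientation: [-0.001, 1.0, 0.022, -0.003]
wrist_force: [0.1, 0.5, -1.4]
opening: 21.9
finger_force: 60.0
5.75 [541.89001835 -56.27403075 321.90192707] [-7.43243120e-04  9.99749334e-01  2.21104109e-02 -3.44182339e-03]
(np.float64(278.53211602262934), np.float64(218.8002545040396)) (np.float64(278.53772292358207), np.float64(212.74278763219658)) (np.float64(279.9458867018924), np.float64(211.82253933405212))
```

View pics/w3.png

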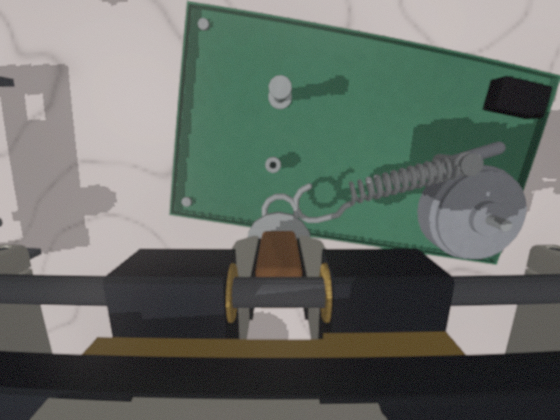

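The flange hides the peg, but the eye's upper arc is visible: left (263,213), right (297,215), top (279,195). That puts its centre at about (280,212), and the peg is predicted at (279,212). The post top is at (280,87) and the lug head at (472,163).

```bash
python3 - <<'E'
from h import *
np.set_printoptions(precision=1,suppress=True)
m=camera_model("wrist")
E=plane(m,280,212,50);P=plane(m,280,86,62);L=plane(m,472,162,60);print(E,P,L)
for X in(E,P):
    d=(X-L)[:2];print(np.linalg.norm(d),np.degrees(np.arctan2(d[1],d[0])))
for l,p in ((L,P),(np.array([594.3,-216.5]),np.array([646,-53]))):
    d=(p-l)[:2];r=np.linalg.norm(d);a=np.arctan2(d[1],d[0]);e0=(E-l)[:2];a0=np.arctan2(e0[1],e0[0])
    for nm,R,A in (("stretch",r+48,a0),("mid",r+48,(a+a0)/2),("swung",r+48,a),("over",r+48,a-.03),("back",r+23,a)): print(nm,l[:2]+R*np.array([np.cos(A),np.sin(A)]))
E
python3 -m creep '[[1,[0.005,0,-0.1],0],[1,[0.005,0,-0.15],0],[1,[0.005,0,-0.22],0],[1,[0.005,0,-0.22],0],[1,[0.005,0,-0.22],0]]'
```

```text
[543.8 -56.9  50. ] [648.3 -52.   62. ] [ 597.5 -217.5   60. ]
169.3638813699183 108.4989749634054
173.20156569926345 72.92597224773202
stretch [527.3  -7.8]
mid [594.7   3.7]
swung [662.4  -6.1]
over [668.8  -8.1]
back [655.1 -30. ]
time: 6.3
tool_pos: [544.2, -56.2, 280.9]
orientation: [-0.0, 1.0, 0.022, -0.0]
wrist_force: [-0.9, -0.0, -2.0]
opening: 21.5
finger_force: 60.0Traceback (most recent call last):
  File "<stdin>", line 8, in <module>
ValueError: operands could not be broadcast together with shapes (3,) (2,)
```

```bash
python3 -m creep '[[1,[0,0,-0.02],0],[1,[-0.03,0.09,-0.02],0],[1,[-0.06,0.18,-0.02],0],[1,[-0.095,0.28,-0.02],0],[1,[-0.095,0.28,-0.02],0],[1,[-0.095,0.28,-0.02],0]]'
python3 - <<'E'
from h import *
save(capture("wrist"),"w4.png");print(get_state()["wrist_force"])
E
```

```text
time: 6.9
tool_pos: [525.9, -3.2, 277.4]
orientation: [0.002, 1.0, 0.021, 0.002]
wrist_force: [1.2, -4.8, -3.0]
opening: 21.7
finger_force: 60.0
[ 1.9089959  -5.28700244 -1.75881446]
```

View pics/w4.png

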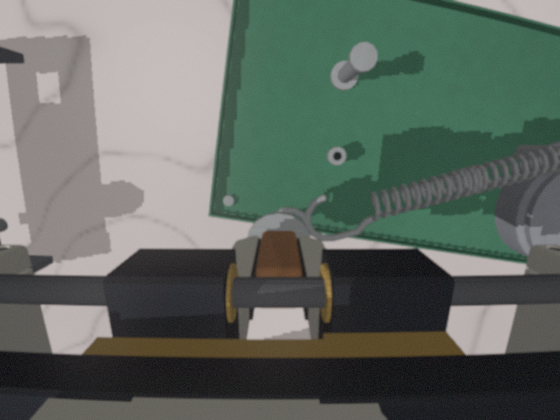

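The eye is on the peg: the spring is stretched, the hook is at (318,215), and the force is about 5.5 N, as expected. Next is the clockwise swing.

```bash
python3 -m creep '[[1,[0.08,0.03,0],0],[1,[0.155,0.05,0],0],[1,[0.255,0.06,0],0],[1,[0.355,0.065,0],0],[1,[0.455,0.06,0],0],[1,[0.53,0.05,0],0],[1,[0.61,0.037,0],0],[1,[0.61,0.037,0],0]]'
python3 -m creep '[[1,[0.04,-0.01,0],0],[1,[0.08,-0.02,0],0],[1,[0.08,-0.02,0],0],[1,[0.08,-0.02,0],0]]'
python3 - <<'E'
from h import *
save(capture("wrist"),"w5.png");m=camera_model("wrist");print(proj(m,[647,-52.5,62]),proj(m,[647,-52.5,50]))
E
```

```text
time: 7.75
tool_pos: [648.3, 1.2, 276.7]
orientation: [0.003, 1.0, 0.02, 0.0]
wrist_force: [-1.6, -5.5, -0.4]
opening: 21.7
finger_force: 60.0
time: 8.15
tool_pos: [662.5, -2.4, 276.5]
orientation: [0.003, 1.0, 0.02, -0.002]
wrist_force: [-0.7, -4.8, 0.1]
opening: 21.8
finger_force: 60.0
(np.float64(344.5005904046776), np.float64(256.8206029097279)) (np.float64(340.9407993879879), np.float64(250.59993693406514))
```

View pics/w5.png

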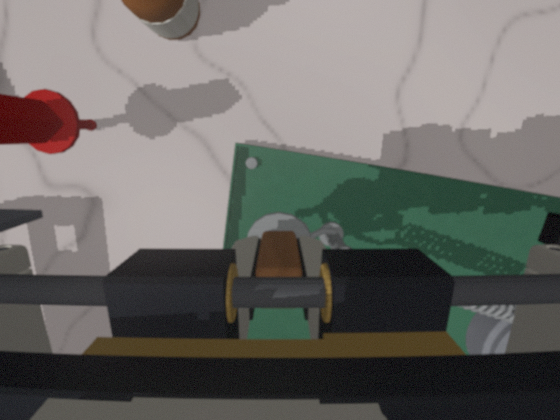

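This view is mostly blocked: the flange is at (280,235), with a bright blob at (330,237) near the post. I'll use one composite of all three cameras to judge the hook.

```bash
python3 - <<'E'
from h import *
a=capture("scene");b=capture("side");save(a,"a6.png");save(b,"b6.png");w=cv2.imread("pics/w5.png")
L=[("scene",a,(248,225)),("side",b,(311,240))]
for n,i,c in L:
    m=camera_model(n);print(n,proj(m,[647,-52.5,62]),proj(m,[662,-2.4,50]))
r=lambda i,x,y:cv2.resize(i[y:y+75,x:x+100],(400,300),interpolation=cv2.INTER_CUBIC)
cv2.imwrite("pics/c6.png",np.vstack([np.hstack([r(a[:,:,::-1],200,190),r(b[:,:,::-1],265,190)]),np.hstack([r(w,285,205),cv2.resize(b[170:320,210:410,::-1],(400,300))])]))
E
```

```text
scene (np.float64(248.2917368440903), np.float64(227.92254075762216)) (np.float64(279.1478867685491), np.float64(232.34894436856496))
side (np.float64(311.8589731387207), np.float64(232.5169497394461)) (np.float64(312.95589428285575), np.float64(217.89849244820834))
```

View pics/c6.png

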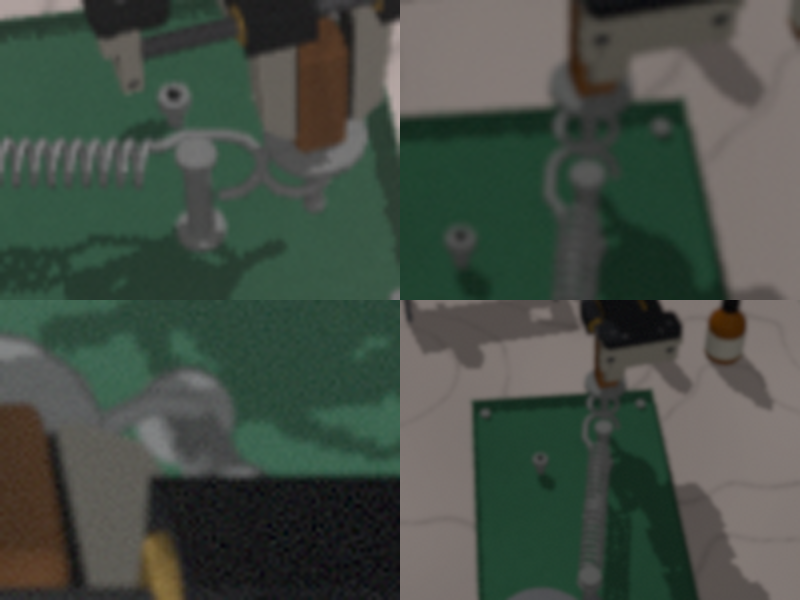

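The composite shows the hook around the post. In the side crop the post head (588,172) lies between the shank (550) and the tip (615). In the scene crop the post stands inside the J. Now letting the spring back along its line.

```bash
python3 -m creep '[[1,[-0.01,-0.03,0],0],[1,[-0.02,-0.06,0],0],[1,[-0.03,-0.09,0],0],[1,[-0.037,-0.115,0],0],[1,[-0.045,-0.14,0],0],[1,[-0.045,-0.14,0],0],[1,[-0.045,-0.14,0],0]]'
python3 - <<'E'
from h import *
a=capture("scene");b=capture("side");save(a,"a7.png");save(b,"b7.png")
print(get_state()["wrist_force"])
# row profile of the ring / hook right of post in the side image
E
```

```text
time: 9.0
tool_pos: [654.2, -23.8, 276.9]
orientation: [-0.001, 1.0, 0.023, 0.001]
wrist_force: [-0.4, 0.5, -1.5]
opening: 21.6
finger_force: 60.0
[ 0.33289299  0.78435924 -1.12560581]
```

The wrist force has dropped to about 0, so the post now carries the spring. I'll centre the peg in the eye and lift it out.

```bash
python3 -m creep '[[1,[-0.007,-0.03,0],0],[1,[-0.007,-0.03,0],0],[1,[-0.007,-0.03,0.05],0],[1,[-0.007,-0.03,0.12],0],[1,[-0.007,-0.03,0.22],0],[1,[-0.007,-0.03,0.3],0],[1,[-0.007,-0.03,0.38],0],[1,[-0.007,-0.03,0.38],0]]'
python3 - <<'E'
from h import *
np.set_printoptions(precision=1,suppress=True)
im=capture("side");save(im,"b8.png");m=camera_model("side")
print([proj(m,p) for p in ([653.7,-30.7,50],[647,-52.5,62])])
g=cv2.cvtColor(im,cv2.COLOR_RGB2HSV)[225-10:245,295:330]
for r in g[::1]: print("".join("#" if p[1]<60 else "." for p in r))
E
```

```text
time: 9.9
tool_pos: [653.5, -31.4, 357.0]
orientation: [0.0, 1.0, 0.022, 0.004]
wrist_force: [1.3, -0.8, -1.5]
opening: 21.8
finger_force: 60.0
[(np.float64(312.312856826654), np.float64(228.2502859598864)), (np.float64(311.8589731387207), np.float64(232.5169497394461))]
###################################
###########################........
###########........................
...................................
..................................#
.................................##
.................................##
...........#########.............##
..........###########.............#
.........#############.............
........####.......####............
........###.........####...........
.......####..........###...........
.......####..........###...........
.......####.........####...........
........####..##########...........
........###############............
.........##############............
.........#############.............
........##############.............
.......###############.............
......#####..##########............
......####....##########...........
.....####.....######.###...........
.....####.....#####...##...........
.....###......#####...##...........
.....###......#####................
.....###......#####................
.....###......#####................
.....###......#####................
```

The mask shows the eye centred at about (310,228) and the hook bend wrapped on the post head, so it is hooked. Returning the puller to its hole.

```bash
python3 -m creep '[[1,[-0.03,0.2,0],0],[1,[-0.06,0.4,0],0],[1,[-0.09,0.6,0],0],[1,[-0.11,0.8,0],0],[1,[-0.13,0.93,0],0],[1,[-0.13,0.93,0],0]]' | grep pos
python3 -m creep '[[1,[-0.02,0.2,0],0],[1,[-0.043,0.4,0],0],[1,[-0.043,0.5,0],0],[1,[-0.043,0.5,0],0],[1,[-0.043,0.5,0],0]]'
```

```text
tool_pos: [624.7, 161.3, 351.9]
time: 11.05
tool_pos: [618.4, 252.8, 352.2]
orientation: [0.001, 1.0, 0.021, -0.0]
wrist_force: [0.7, -0.4, -1.6]
opening: 22.0
finger_force: 60.0
```

```bash
python3 -m creep '[[1,[0.003,0.007,-0.1],0],[1,[0.003,0.007,-0.2],0],[1,[0.003,0.007,-0.3],0],[1,[0.003,0.007,-0.38],0],[1,[0.003,0.007,-0.41],0],[1,[0.003,0.007,-0.43],0],[1,[0.003,0.007,-0.43],0]]'
```

```text
time: 11.75
tool_pos: [619.1, 254.6, 266.9]
orientation: [0.0, 1.0, 0.021, 0.0]
wrist_force: [-1.1, -0.6, -0.9]
opening: 21.7
finger_force: 60.0
```

```bash
python3 -m creep '[[1,[0,0,-0.01],0],[1,[0,0,-0.01],0],[1,[0,0,-0.01],0]]' | grep -E "pos|wrist"
python3 -m creep '[[-1,[0,0,0],0],[-1,[0,0,0],0],[-1,[0,0,0],0],[-1,[0,0,0],0],[-1,[0,0,0],0],[-1,[0,0,0],0],[-1,[0,0,0],0],[-1,[0,0,0],0]]' | grep -E "pos|wrist|open"
python3 -m creep '[[-1,[0,0,0.1],0],[-1,[0,0,0.3],0],[-1,[0,0,0.5],0],[-1,[0,0,0.7],0],[-1,[0,0,0.7],0],[-1,[0,0,0.7],0]]'
python3 - <<'E'
from h import *
im=capture("side");save(im,"b9.png");sc=capture("scene");save(sc,"a9.png")
a=cv2.imread("pics/side0.png")[:,:,::-1];a2=cv2.imread("pics/scene0.png")[:,:,::-1]
def hd(i,x0,x1,y0,y1):
    h=cv2.cvtColor(np.ascontiguousarray(i),cv2.COLOR_RGB2HSV)[y0:y1,x0:x1];k=(h[:,:,0]<16)&(h[:,:,1]>120)
    y,x=np.nonzero(k);return len(x),x.mean()+x0,y.mean()+y0,x.min()+x0,x.max()+x0,y.min()+y0,y.max()+y0
for i in(a,im): print(hd(i,255,290,115,150))
for i in(a2,sc): print(hd(i,395,425,145,190))
g=cv2.cvtColor(im,cv2.COLOR_RGB2HSV)[218:248,295:330]
for r in g: print("".join("#" if p[1]<60 else "." for p in r))
E
```

```text
tool_pos: [618.6, 256.0, 265.3]
wrist_force: [-0.5, 0.2, -2.2]
tool_pos: [618.5, 255.9, 264.7]
wrist_force: [-0.4, 0.9, -0.3]
opening: 81.0
time: 13.45
tool_pos: [618.5, 255.8, 405.9]
orientation: [-0.0, 1.0, 0.022, 0.001]
wrist_force: [-0.7, -0.7, -0.7]
opening: 93.1
finger_force: 0.0
(185, np.float64(269.47027027027025), np.float64(132.35135135135135), np.int64(265), np.int64(273), np.int64(121), np.int64(144))
(184, np.float64(269.3858695652174), np.float64(132.1195652173913), np.int64(265), np.int64(273), np.int64(121), np.int64(144))
(239, np.float64(410.2426778242678), np.float64(165.47698744769875), np.int64(402), np.int64(418), np.int64(152), np.int64(181))
(219, np.float64(411.00456621004565), np.float64(164.78082191780823), np.int64(403), np.int64(418), np.int64(152), np.int64(181))
...................................
...................................
..................................#
.................................##
...........########..............##
..........############...........##
.........##############............
........######....######...........
........###........#####...........
.......####.........#####..........
.......###...........####..........
.......####.........####...........
........####..##########...........
........################...........
.........##############............
.........#############.............
........##############.............
.......###############.............
......#####..##########............
......###.....##########...........
.....####.....##########...........
.....####.....######.###...........
.....###......######..##...........
.....###......#####....#...........
.....###......#####................
.....###......#####................
.....###......#####................
.....###......#####................
.....####....######................
.....#####..#######................
```

The puller is back where it started and upright, the spring is still hooked, and the arm is clear.

```bash
python3 -c "
from bench import *
print(sign_off())"
```

```text
the job is handed in; nothing more can be done
None
```

The spring's hook is around the anchor post and the puller is back upright in its own hole, released; I handed the job in at about 13.5 s, but the sign-off returned no verdict.

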